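Release the parked macro camera arm and hold it up

TASK

The macro camera's spring-balanced arm is parked, locked down over the ball at the front of its stand: load its balance spring first, by winding the wing key on top of the pillar clockwise, in as many part turns as it takes, fully up to its stop. Then pull the sprung latch on the camera head sideways by its upright tab, lift the head off the ball with it, and finish still holding it there, about 7 cm above its parked height, so that a specimen can be slid underneath. Leave the other things on the desk where they stand.

Things in the scene. Friction and masses are not known exactly. Their poses are not given: they have to be found in the camera images.
- camera_stand: Fixed stand of the camera arm: grey foot plate 262 x 92 mm, 13 mm high, with a square pillar 52 x 52 mm, 123 mm high, near its far end. Origin on the desk top, below the key's axis. x points from the ball towards the pillar (the arm reaches along -x), y is the side towards which the latch is pulled, z is up. Place and yaw vary.
- key_grip (a point): Point on the wing key's upright axis, at the height to grip, 153 mm above the desk. The wing is a flat upright steel plate 46 mm long along this point's x, 10 mm thick along its y, from 136 to 166 mm above the desk; below it is a 24 mm collar whose top is at 126 mm. Turns with the key; the same after half a turn.
- wing_key (a joint): Angle of the wing key, 0 to 4.2 rad; grows clockwise seen from above (winding). It starts run down at 0; 4.2 is a hard stop. Needs 0.12 N m at first and about 0.22 N m near the stop; a worm keeps it where it is left. At 0 the wing lies along the stand's x. Unwound, lifting the head at the tab takes about 3 N; wound up, 1 to 2 N.
- camera_arm: The camera arm: aluminium beam, grey socket housing over the ball, and round camera head at its end. Origin on its pivot, in the pillar 75 mm above the desk, right below the key and 170 mm from the ball's centre in plan; parked, its axes are the stand's. It swings up about its y axis.
- latch_grip (a point): Point to grip on the latch's upright finger tab, 115 mm above the desk when parked, straight above the ball. The tab is a steel plate 24 mm along the arm (this point's x), 10 mm thick along y, from 86 to 130 mm above the desk; top of the housing and spring barrel under it at 93 mm. The tab goes up with the arm.
- park_latch (a joint): Travel of the latch slide along its +y, 0 (sprung shut) to 0.014 m (stop). Spring 4 N shut, 10 N at the stop; let go, it springs shut. Shut, its tooth sits under the ball and the arm cannot rise; it comes clear at about 0.007; draw it 0.010 to be safe. Once the socket is off the ball its travel no longer matters.
- ball_socket (a point): Centre of the camera arm's ball socket; parked, it coincides with the ball's centre, 57 mm above the desk. It rises on an arc of about 171 mm about the pivot. The camera head sits 50 mm further out, 50 mm in diameter, top at 93 mm. The arm and latch weigh 0.26 to 0.35 kg and sink back if let go.
- ball_centre (a point): Centre of the fixed steel ball, 28 mm in diameter, 57 mm above the desk at the stand's x = -170 mm.
- petri_dish: Bystander: clear round dish with lid, 60 mm across, 14 mm high, standing left of the stand; origin centre of its underside.
- coverslips: Bystander: pale flat box of cover slips 30 x 60 x 18 mm, right of the stand; origin centre of its underside.
- oil_bottle: Bystander: small bottle 21 mm across, 57 mm high; origin centre of its underside.
- lens_case: Bystander: black rounded case 52 x 52 x 30 mm; origin centre of its underside.
- slide_tray: Bystander: dark flat moulded tray 125 x 205 x 8 mm; origin centre of its underside.
- forceps: Bystander: steel forceps lying on edge, 111 mm long; origin centre of its underside.
- mug: Bystander: white mug, 79 mm across, 89 mm high, front right; origin near the centre of its underside.
- pencil: Bystander: pencil 118 mm long, 7 mm thick; origin at its middle, on the desk.

How it is judged:
By the outcome, as a careful person would: the job done as asked, in the order asked, and still so for the second after the job is handed in, while the arm keeps its last pose, push and grip.
It also fails if it takes over 67 s, if anything falls off the work surface, if the arm or the gripper's body presses on something with over 40 N, if the wrist force passes 120 N, or if a joint passes its speed limit or range.

ROBOT

A 7-joint arm with a two-finger parallel gripper is mounted at the origin on a cart in front of the work surface, level with it; the furniture and walls round the work are solid. World frame = base frame: x ahead of the robot, y to its left, z up, the work surface at z = 0. Lengths are in m, angles in rad, forces in N, time in s.
With the tool pointing down it reaches from about 0.425 to 0.875 m from the base axis. Payload 4.7 kg.
Tool frame: the origin (TCP) lies between the finger pads; the fingertips stand 22 mm ahead of it and the grasp point (between the pads) lies 3 mm ahead of it; z points along the fingers, y is the line along which they close (so a half turn about z gives the same grasp; the last joint's range is limited). The gripper opens to 87 mm and grips with 3 to 60 N. Pads are 19 mm wide; open, the fingers measure 117 mm over their backs; the gripper's body (75 mm by 190 mm) begins 51 mm behind the grasp point.
Start: joints at [1.261, 0.321, -0.07, 1.45, 0.023, 1.371, -0.057], TCP at [0.207, -0.616, 0.245] pointing down, gripper open.
Joint ranges: [-2.86, 2.86], [-0.3, 2.09], [-1.38, 1.24], [0.06, 2.45], [-1.56, 4.7], [0.09, 2.05], [-2.69, 2.69]. Speed limits (rad/s): [2.57, 2.57, 3.14, 3.14, 3.14, 3.14, 3.14].

INTERFACE

Orientations are given as a rotation vector (axis times angle).
In Python, from bench import ctrl gives the robot as it stands. The module is installed in compiled form; this text tells all that it offers.
- The arm moves only by the tool send_rows, never from a script. Its argument "motion" is a list of rows, each an object with "claw": the opening, from -1 (shut) to 1 (fully open); "slide": the shift along the tool's x, y, z in mm, a list of three; "delta_rot": the turn, a rotation vector about the tool's x, y, z in rad, a list of three. In form: [{"claw": claw, "slide": [x, y, z], "delta_rot": [ax, ay, az]}, ...]. A call has 1 to 5 rows; each row is the pose to reach, as a shift and turn from the pose commanded when the call began, along the tool's axes at that moment; what a row does not reach only later rows make up. A row lasts 1/10 s, in which the tool goes at most 50 mm and 8.59 degrees, less where a joint would pass 70% of its speed; a pose out of reach is approached as far as the arm can. A call with a gripper value outside its range is refused whole. The fingers move at their own pace and stop on an object; "grip_force" is the grip in N (left out, the last holds). Time passes only in rows, so rows that repeat a pose let the fingers close. It gives the time, the measured TCP pose, the force, the opening and the grip force at its end, in the units of the state.
- ctrl.get_state(): the state, without advancing time (a new reading comes with each control period).
- ctrl.get_image(name): name is "side" or "top" or "wrist"; returns a dict with "color" (384x512x3 uint8, blue, green, red), "fx", "fy", "cx", "cy" (pixels), "pose" (4x4, takes a point from camera to world coordinates). Camera axes: x right, y down, z forward; pixel columns grow to the right and rows downward; lengths in m; the calibration is good to about 2 mm. The wrist camera is an equidistant fisheye: a pixel r from the principal point sees the ray r / f radians off the axis. A picture is of the moment at which its call begins. There is no depth.
- ctrl.close_job(): hands the job in; it is judged then, once.
The state is a dict: "time": time; "joint_positions": joint angles; "qd": joint speeds; "joint_torque": joint torques, N m; "position": TCP position; "tool_rot": TCP orientation; "ft_force": force on the tool from outside, world axes, zero at the start; "torque": the same for the moment, N m; "grip_width": opening from 0.0 (shut) to 1.0 (fully open); "grip_force": force on a finger pad.
Only numpy, scipy, OpenCV 4.12 (cv2) and the standard library are available. Lean on these libraries where they do the work, as an engineer would, in place of code of your own. Each camera call takes 0.05 s, during which the arm holds its last target. There are 200 camera calls.

## Working session

There is one attempt and no reset: what is moved stays moved. The work goes in short steps, Python scripts to look and compute and a tool call to move; the robot and the scene stay as the last step left them, time stands still between calls to the robot, and variables do not carry over. Pictures are saved under pics/ and viewed, at most 10 in all, crops included, and the job is handed in when it is done.

Besides the shell and the picture viewer there is one more tool, called after "Call:" as name(argument=value, ...), one argument or row to a line, values as JSON. send_rows: Moves the arm, as the interface text tells. Its arguments: {"type":"object","properties":{"motion":{"type":"array","items":{"type":"object","properties":{"claw":{"type":"number"},"slide":{"type":"array","items":{"type":"number"}},"delta_rot":{"type":"array","items":{"type":"number"}}}}},"grip_force":{"type":"number"}},"required":["motion"]}

```bash
mkdir -p pics; python3 - <<'E'
from bench import ctrl
import cv2,numpy as np
s=ctrl.get_state();print(s)
for n in("side","top"):
    i=ctrl.get_image(n);cv2.imwrite(f"pics/{n}0.png",i["color"]);print(n,i["fx"],i["fy"],i["cx"],i["cy"],np.round(i["pose"],4).tolist())
E
```

```text
{'time': 0.0, 'joint_positions': array([ 1.26106788,  0.32184483, -0.07008164,  1.45169653,  0.02259756,
        1.37077998, -0.05693772]), 'qd': array([ 9.52783330e-04, -6.90916590e-05, -1.61158794e-03,  9.38803280e-04,
        4.20260382e-04, -2.26077327e-04,  1.95457124e-04]), 'joint_torque': array([-3.89510287e-04, -4.91285419e+01, -4.03964818e-01, -3.12524843e+01,
       -6.36920985e-02,  4.38659429e-02,  2.01339521e-04]), 'position': array([ 0.20661806, -0.61574146,  0.24343646]), 'tool_rot': array([-3.09863125e+00, -5.06127222e-01,  6.41079979e-04]), 'ft_force': array([-1.33445252,  0.37680918,  0.4821389 ]), 'torque': array([0.02295368, 0.01296019, 0.00576338]), 'grip_force': 0.0, 'grip_width': 0.9975441671840145}
side 476.26278407863884 476.26278407863884 252.54531926201878 199.289944848505 [[0.9591, -0.1755, 0.2221, 0.194], [-0.283, -0.5726, 0.7694, -0.9576], [-0.0078, -0.8008, -0.5988, 1.0363], [0.0, 0.0, 0.0, 1.0]]
top 366.47295278615854 366.47295278615854 249.4106459847532 189.17950185152984 [[0.0081, -0.9968, 0.0794, 0.4325], [-0.9999, -0.0075, 0.0085, 0.1871], [-0.0079, -0.0794, -0.9968, 1.1972], [0.0, 0.0, 0.0, 1.0]]
```

View pics/side0.png

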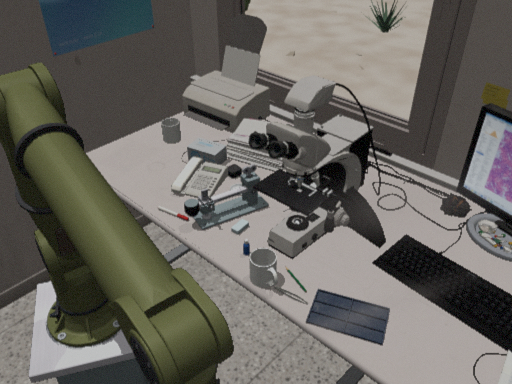

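View pics/top0.png

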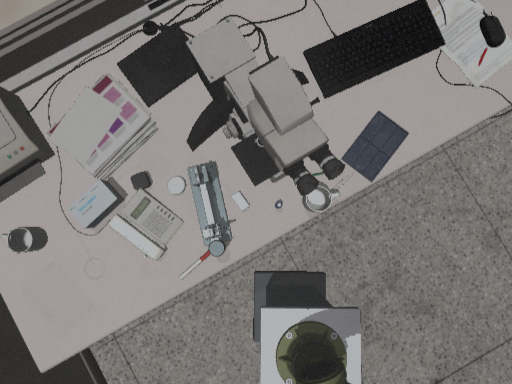

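Side: the stand is at about (225,200), with its head at the left end (192,208) and the pillar near (250,185). Top: the foot spans (190–232, 162–245), with the head at (217,248). I'll enlarge both.

```bash
python3 - <<'E'
import cv2,numpy as np
a=cv2.imread("pics/top0.png")[150:265,165:265];b=cv2.imread("pics/side0.png")[155:235,175:275]
cv2.imwrite("pics/c1.png",cv2.resize(a,None,fx=5,fy=5,interpolation=3))
cv2.imwrite("pics/c2.png",cv2.resize(b,None,fx=7,fy=7,interpolation=3))
E
```

```text
(no output)
```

View pics/c1.png

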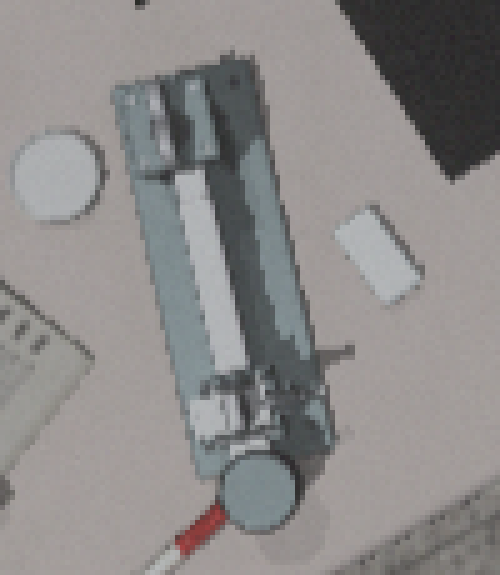

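View pics/c2.png

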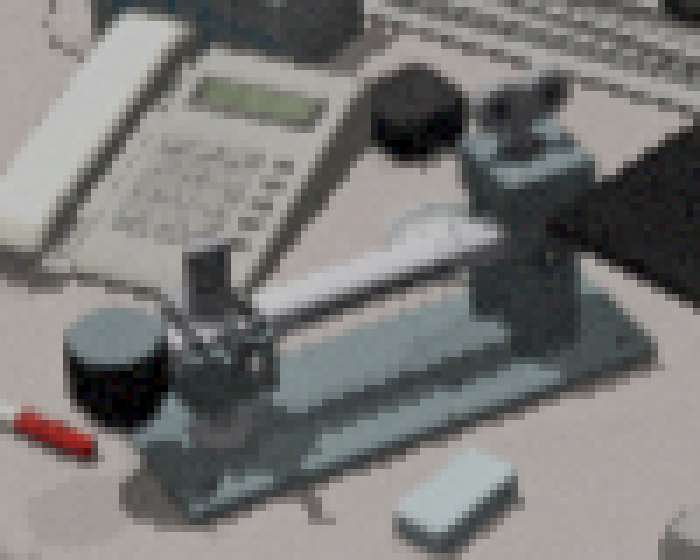

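```bash
cat > fit.py <<'E'
import numpy as np
from scipy.optimize import least_squares
T=dict(top=([366.473,249.411,189.180],np.array([[0.0081,-0.9968,0.0794,0.4325],[-0.9999,-0.0075,0.0085,0.1871],[-0.0079,-0.0794,-0.9968,1.1972]])),
side=([476.263,252.545,199.290],np.array([[0.9591,-0.1755,0.2221,0.194],[-0.283,-0.5726,0.7694,-0.9576],[-0.0078,-0.8008,-0.5988,1.0363]])))
def proj(c,p):
    (f,cx,cy),P=T[c];q=P[:,:3].T@(np.array(p)-P[:,3]);return np.array([f*q[0]/q[2]+cx,f*q[1]/q[2]+cy])
def px(c,u,v):
    return np.array([165+(u+.5)/5-.5,150+(v+.5)/5-.5]) if c=="top" else np.array([175+(u+.5)/7-.5,155+(v+.5)/7-.5])
# cam,u,v, local xyz (x None+-: foot ends use param)
F=[("top",260,490,-.22,0,.093),("top",160,124,0,0,.166),("top",197,475,"n",.046,.013),("top",330,450,"n",-.046,.013),("top",258,55,"f",-.046,.013),
("side",117,332,-.22,0,.093),("side",206,248,-.17,0,.130),("side",518,95,0,0,.163),("side",198,522,"n",-.046,0),("side",655,352,"f",-.046,0)]
def loc(p,s):
    x,y,a,e=p[:4]; lx,ly,lz=s; lx={"n":e-.262,"f":e}.get(lx,lx)
    return [x+np.cos(a)*lx-np.sin(a)*ly,y+np.sin(a)*lx+np.cos(a)*ly,lz]
def res(p): return np.concatenate([proj(c,loc(p,s))-px(c,u,v) for c,u,v,*s in F])
if __name__=="__main__":
    r=least_squares(res,[.5,.25,.1,.05],loss="soft_l1");print(r.x);print(res(r.x).reshape(-1,2).round(1).tolist())
    print("tab",loc(r.x,(-.17,0,.115)))
E
python3 fit.py
```

```text
[0.55803453 0.34503492 0.23048762 0.05436427]
[[-0.6, 0.3], [0.4, -0.9], [-0.3, 0.6], [1.1, -0.7], [-1.9, -0.6], [-0.8, 0.9], [-0.4, -0.7], [0.2, -1.6], [-1.0, 2.1], [0.9, 2.2]]
tab [np.float64(0.39253015863236085), np.float64(0.306198028554642), 0.115]
```

```bash
cat > h.py <<'E'
import numpy as np
from scipy.spatial.transform import Rotation as R
from bench import ctrl
def st():
    s=ctrl.get_state();r=R.from_rotvec(s["tool_rot"]);m=r.as_matrix();return s,np.array(s["position"]),r,np.arctan2(m[1,0],m[0,0])
def go(p,yaw=None):
    s,q,r,y=st();d=r.inv().apply(np.array(p)-q)*1000
    out="slide "+str(d.round(1).tolist())
    if yaw is not None:
        t=R.from_euler("z",yaw)*R.from_euler("x",np.pi);out+=" rot "+str((r.inv()*t).as_rotvec().round(3).tolist())
    return out
E
python3 - <<'E'
from fit import *;from h import *
def ray(c,u,v):
    (f,cx,cy),P=T[c];return P[:,3],P[:,:3]@np.array([(u-cx)/f,(v-cy)/f,1])
def tri(a,b):
    o,d=ray("top",*a);p,e=ray("side",*b);k=np.linalg.lstsq(np.c_[d,-e],p-o,rcond=None)[0];return (o+d*k[0]).round(3),(p+e*k[1]).round(3)
print(tri((307,186),(258,142)),tri((333,168),(290,152)),tri((235,130),(325,187)))
s,q,r,y=st();print(q,y)
for p in[(.3,-.4,.35),(.42,-.1,.4),(.42,.18,.4),(.558,.345,.27)]:print(p,go(p,.23))
E
```

```text
(array([0.502, 0.071, 0.417]), array([0.507, 0.07 , 0.418])) (array([0.543, 0.013, 0.408]), array([0.571, 0.006, 0.413])) (array([0.7  , 0.242, 0.101]), array([0.783, 0.215, 0.12 ]))
[ 0.20665789 -0.6157765   0.24354345] 0.32389219791306667
(0.3, -0.4, 0.35) slide [157.2, -175.0, -106.2] rot [-0.002, 0.0, 0.094]
(0.42, -0.1, 0.4) slide [366.4, -421.3, -155.7] rot [-0.002, 0.0, 0.094]
(0.42, 0.18, 0.4) slide [455.5, -686.8, -155.3] rot [-0.002, 0.0, 0.094]
(0.558, 0.345, 0.27) slide [638.8, -799.0, -25.1] rot [-0.002, 0.0, 0.094]
```

```bash
python3 - <<'E'
from h import *
for p in[(.25,-.42,.5)]:print(p,go(p,.23))
E
```

```text
(0.25, -0.42, 0.5) slide [103.4, -172.3, -256.2] rot [-0.002, 0.0, 0.094]
```

Call:
send_rows(
  motion=[
    {"claw": 1, "slide": [15, -25, -37], "delta_rot": [0, 0, 0.01]},
    {"claw": 1, "slide": [30, -50, -75], "delta_rot": [0, 0, 0.03]},
    {"claw": 1, "slide": [45, -76, -113], "delta_rot": [0, 0, 0.05]},
    {"claw": 1, "slide": [61, -102, -151], "delta_rot": [0, 0, 0.07]},
    {"claw": 1, "slide": [77, -128, -190], "delta_rot": [0, 0, 0.09]},
  ],
)

```text
time: 0.6
position: [0.239, -0.4688, 0.4356]
tool_rot: [-3.12, -0.365, 0.001]
ft_force: [0.3, -0.0, -0.1]
grip_width: 1.003
grip_force: 0.0
```

```bash
python3 - <<'E'
from h import *
s,q,r,y=st();print(q,y,s["joint_positions"])
for p in[(.33,-.31,.5),(.43,-.1,.5),(.43,.2,.5)]:print(p,go(p,.23))
E
```

```text
[ 0.23903069 -0.46881605  0.43557119] 0.23284829299687831 [ 1.16854756  0.04034982 -0.12473667  1.40295807  0.00513422  1.69936452
 -0.29338236]
(0.33, -0.31, 0.5) slide [125.1, -133.6, -64.4] rot [-0.001, 0.0, 0.003]
(0.43, -0.1, 0.5) slide [270.9, -314.8, -64.3] rot [-0.001, 0.0, 0.003]
(0.43, 0.2, 0.5) slide [340.1, -606.7, -64.1] rot [-0.001, 0.0, 0.003]
```

Call:
send_rows(
  motion=[
    {"claw": 1, "slide": [32, -33, -16], "delta_rot": [0, 0, 0]},
    {"claw": 1, "slide": [62, -66, -32], "delta_rot": [0, 0, 0]},
    {"claw": 1, "slide": [93, -100, -48], "delta_rot": [0, 0, 0]},
    {"claw": 1, "slide": [125, -134, -64], "delta_rot": [0, 0, 0]},
    {"claw": 1, "slide": [154, -170, -64], "delta_rot": [0, 0, 0]},
  ],
)

```text
time: 1.1
position: [0.3507, -0.2676, 0.5003]
tool_rot: [3.118, 0.367, 0.003]
ft_force: [-0.1, 0.1, 0.1]
grip_width: 1.004
grip_force: 0.0
```

```bash
python3 - <<'E'
from h import *
s,q,r,y=st();print(q,y,s["joint_positions"])
for p in[(.43,-.1,.5),(.43,.05,.5),(.41,.25,.5)]:print(p,go(p,.23))
E
```

```text
[ 0.35070513 -0.26757967  0.5003094 ] 0.23425539174796575 [ 0.98142941 -0.11477832 -0.33859404  1.41797847 -0.03909291  1.82848213
 -0.70173594]
(0.43, -0.1, 0.5) slide [116.0, -144.6, 0.1] rot [0.003, -0.002, 0.004]
(0.43, 0.05, 0.5) slide [150.8, -290.5, -0.2] rot [0.003, -0.002, 0.004]
(0.41, 0.25, 0.5) slide [177.8, -489.7, -0.7] rot [0.003, -0.002, 0.004]
```

Call:
send_rows(
  motion=[
    {"claw": 1, "slide": [29, -36, 0], "delta_rot": [0, 0, 0]},
    {"claw": 1, "slide": [58, -72, 0], "delta_rot": [0, 0, 0]},
    {"claw": 1, "slide": [87, -108, 0], "delta_rot": [0, 0, 0]},
    {"claw": 1, "slide": [114, -145, 0], "delta_rot": [0, 0, 0]},
    {"claw": 1, "slide": [125, -190, 0], "delta_rot": [0, 0, 0]},
  ],
)

```text
time: 1.6
position: [0.428, -0.054, 0.4974]
tool_rot: [-3.119, -0.367, 0.002]
ft_force: [0.6, 0.9, -0.3]
grip_width: 0.999
grip_force: 0.0
```

```bash
python3 - <<'E'
from h import *
s,q,r,y=st();print(q,y,s["joint_positions"])
for p in[(.43,.05,.5),(.41,.25,.5)]:print(p,go(p,.23))
E
```

```text
[ 0.42800712 -0.05396055  0.49743173] 0.23430942448062345 [ 0.80304657 -0.1469905  -0.61920934  1.43172698 -0.0892701   1.83024751
 -1.17037595]
(0.43, 0.05, 0.5) slide [26.1, -100.7, -2.4] rot [-0.002, 0.001, 0.004]
(0.41, 0.25, 0.5) slide [53.1, -299.8, -2.1] rot [-0.002, 0.001, 0.004]
```

Call:
send_rows(
  motion=[
    {"claw": 1, "slide": [9, -40, 0], "delta_rot": [0, 0, 0]},
    {"claw": 1, "slide": [18, -80, 0], "delta_rot": [0, 0, 0]},
    {"claw": 1, "slide": [26, -120, 0], "delta_rot": [0, 0, 0]},
    {"claw": 1, "slide": [32, -160, 0], "delta_rot": [0, 0, 0]},
    {"claw": 1, "slide": [38, -200, 0], "delta_rot": [0, 0, 0]},
  ],
)

```text
time: 2.1
position: [0.4171, 0.1495, 0.4983]
tool_rot: [3.119, 0.366, -0.0]
ft_force: [0.7, 0.6, 0.2]
grip_width: 0.998
grip_force: 0.0
```

Call:
send_rows(
  motion=[
    {"claw": 1, "slide": [10, -30, 0], "delta_rot": [0, 0, -0.14]},
    {"claw": 1, "slide": [20, -60, 0], "delta_rot": [0, 0, -0.28]},
    {"claw": 1, "slide": [30, -90, 0], "delta_rot": [0, 0, -0.42]},
    {"claw": 1, "slide": [40, -120, 0], "delta_rot": [0, 0, -0.56]},
    {"claw": 1, "slide": [40, -120, 0], "delta_rot": [0, 0, -0.7]},
  ],
)

```text
time: 2.6
position: [0.4272, 0.2781, 0.4976]
tool_rot: [-2.791, -1.432, 0.002]
ft_force: [0.3, -0.7, -0.1]
grip_width: 0.999
grip_force: 0.0
```

Call:
send_rows(
  motion=[
    {"claw": 1, "slide": [0, 0, 0], "delta_rot": [0, 0, -0.14]},
    {"claw": 1, "slide": [0, 0, 0], "delta_rot": [0, 0, -0.28]},
    {"claw": 1, "slide": [0, 0, 0], "delta_rot": [0, 0, -0.42]},
    {"claw": 1, "slide": [0, 0, 0], "delta_rot": [0, 0, -0.56]},
    {"claw": 1, "slide": [0, 0, 0], "delta_rot": [0, 0, -0.7]},
  ],
)

```text
time: 3.1
position: [0.4287, 0.2737, 0.4982]
tool_rot: [-2.144, -2.297, 0.001]
ft_force: [-0.3, -0.3, -0.2]
grip_width: 1.0
grip_force: 0.0
```

```bash
python3 - <<'E'
from h import *
s,q,r,y=st();print(q,y,s["joint_positions"])
for p in[(.558,.345,.3)]:print(p,go(p,.23+np.pi))
E
```

```text
[0.4287095  0.27373986 0.49815687] 1.6396231756184423 [ 0.50892896  0.14046841 -1.26996129  1.2631189   0.13898552  1.83490206
 -0.65299299]
(0.558, 0.345, 0.3) slide [62.3, 134.0, 198.1] rot [-0.001, -0.0, -1.732]
```

Call:
send_rows(
  motion=[
    {"claw": 1, "slide": [6, 13, 15], "delta_rot": [0, 0, -0.14]},
    {"claw": 1, "slide": [12, 26, 30], "delta_rot": [0, 0, -0.28]},
    {"claw": 1, "slide": [18, 40, 45], "delta_rot": [0, 0, -0.42]},
    {"claw": 1, "slide": [24, 53, 60], "delta_rot": [0, 0, -0.56]},
    {"claw": 1, "slide": [30, 66, 75], "delta_rot": [0, 0, -0.7]},
  ],
)

```text
time: 3.6
position: [0.4933, 0.308, 0.4224]
tool_rot: [-1.227, -2.892, 0.001]
ft_force: [0.0, -0.7, -0.6]
grip_width: 0.999
grip_force: 0.0
```

```bash
python3 - <<'E'
from h import *
s,q,r,y=st();print(q,y,s["joint_positions"])
for p in[(.558,.345,.3)]:print(p,go(p,.23+np.pi))
E
```

```text
[0.49332572 0.30796818 0.42237826] 2.3393492682964547 [ 0.33894368  0.38763604 -1.30442295  1.27349649  0.37947262  1.74871999
 -0.10658818]
(0.558, 0.345, 0.3) slide [-18.3, 72.4, 122.3] rot [-0.001, -0.0, -1.032]
```

Call:
send_rows(
  motion=[
    {"claw": 1, "slide": [-3, 13, 25], "delta_rot": [0, 0, -0.14]},
    {"claw": 1, "slide": [-7, 26, 50], "delta_rot": [0, 0, -0.28]},
    {"claw": 1, "slide": [-11, 42, 75], "delta_rot": [0, 0, -0.42]},
    {"claw": 1, "slide": [-15, 58, 100], "delta_rot": [0, 0, -0.56]},
    {"claw": 1, "slide": [-18, 72, 122], "delta_rot": [0, 0, -0.7]},
  ],
)

```text
time: 4.1
position: [0.5579, 0.3444, 0.2994]
tool_rot: [-0.161, -3.136, 0.002]
ft_force: [0.3, 0.1, -0.1]
grip_width: 1.003
grip_force: 0.0
```

Call:
send_rows(
  motion=[
    {"claw": 1, "slide": [0, 0, 10], "delta_rot": [0, 0, -0.14]},
    {"claw": 1, "slide": [0, 0, 20], "delta_rot": [0, 0, -0.28]},
    {"claw": 1, "slide": [0, 0, 30], "delta_rot": [0, 0, -0.33]},
    {"claw": 1, "slide": [0, 0, 30], "delta_rot": [0, 0, -0.33]},
  ],
)

```text
time: 4.5
position: [0.557, 0.3438, 0.2694]
tool_rot: [0.348, -3.119, 0.002]
ft_force: [-1.0, 0.4, -0.5]
grip_width: 0.996
grip_force: 0.0
```

```bash
python3 - <<'E'
from h import *
import cv2
i=ctrl.get_image("wrist");cv2.imwrite("pics/w1.png",i["color"]);np.savez("w1.npz",f=i["fx"],cx=i["cx"],cy=i["cy"],pose=i["pose"])
print(i["fx"],i["cx"],i["cy"],i["pose"].round(3).tolist())
s,q,r,y=st();print(q,y,s["joint_positions"])
for p in[(.558,.345,.156)]:print(p,go(p,.23+np.pi))
E
```

```text
297.3186396354542 255.39660337663327 193.22128286537898 [[-0.22, 0.947, 0.234, 0.494], [0.975, 0.214, 0.051, 0.33], [-0.002, 0.239, -0.971, 0.409], [0.0, 0.0, 0.0, 1.0]]
[0.55715581 0.34412397 0.27046776] -2.920760321279357 [ 0.24521228  0.66903642 -1.32912442  1.36648706  0.64549341  1.58636685
  0.78090643]
(0.558, 0.345, 0.156) slide [-1.2, 0.7, 114.5] rot [-0.001, -0.002, -0.009]
```

View pics/w1.png

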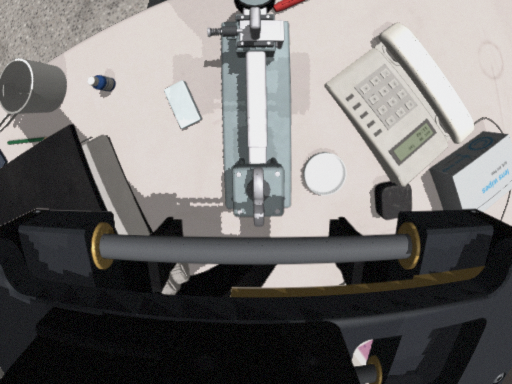

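Wrist view: the wing runs upright at column 259, rows about 167–226. The pillar top is at (233–284, 167–215), the tab is near (253,20), and the dish and phone are off to the right. I'll project the fitted model into this view to compare.

```bash
cat >> fit.py <<'E'
def fish(n,p):
    d=np.load(n+".npz");P=d["pose"];q=P[:3,:3].T@(np.array(p)-P[:3,3]);r=np.hypot(q[0],q[1]);t=np.arctan2(r,q[2])*d["f"]
    return np.array([d["cx"]+t*q[0]/r,d["cy"]+t*q[1]/r])
E
python3 - <<'E'
from fit import *;import cv2
p=[.558,.345,.2305,.0544]
for l in[(.023,0,.166),(-.023,0,.166),(-.026,.026,.123),(-.026,-.026,.123),("f",.046,.013),("f",-.046,.013),("n",-.046,.013),("n",.046,.013),(-.17,0,.13),(-.22,0,.093)]:print(l,fish("w1",loc(p,l)).round(1))
a=cv2.imread("pics/w1.png");a=a[150:240,200:320];cv2.imwrite("pics/w1c.png",cv2.resize(a,None,fx=6,fy=6,interpolation=3))
E
```

```text
(0.023, 0, 0.166) [257.1 226.1]
(-0.023, 0, 0.166) [256.7 173.7]
(-0.026, 0.026, 0.123) [283.4 162.8]
(-0.026, -0.026, 0.123) [229.8 163.2]
('f', 0.046, 0.013) [289.9 209.1]
('f', -0.046, 0.013) [224.  209.6]
('n', -0.046, 0.013) [220.9  20.4]
('n', 0.046, 0.013) [289.6  19.8]
(-0.17, 0, 0.13) [255.3  15.4]
(-0.22, 0, 0.093) [255.  -13.4]
```

View pics/w1c.png

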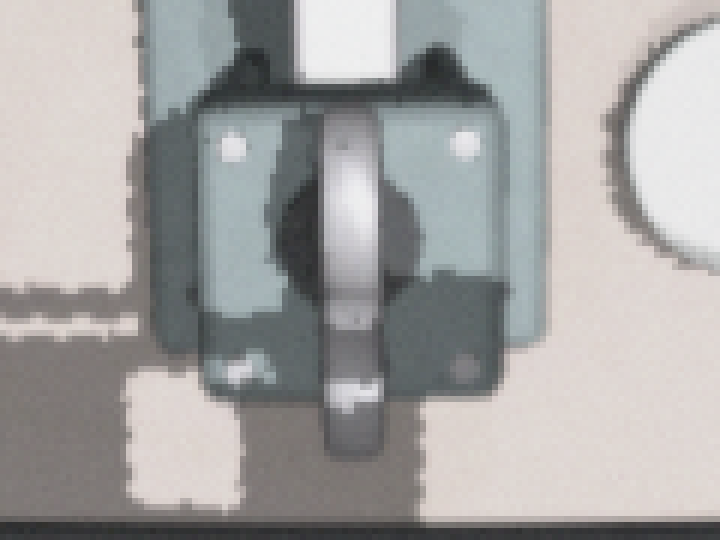

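Call:
send_rows(
  motion=[
    {"claw": 1, "slide": [-2, 2, 35], "delta_rot": [0, 0, 0]},
    {"claw": 1, "slide": [-2, 2, 70], "delta_rot": [0, 0, 0]},
    {"claw": 1, "slide": [-2, 2, 100], "delta_rot": [0, 0, 0]},
    {"claw": 1, "slide": [-2, 2, 114.5], "delta_rot": [0, 0, 0]},
    {"claw": 1, "slide": [-2, 2, 114.5], "delta_rot": [0, 0, 0]},
  ],
)

```text
time: 5.05
position: [0.5584, 0.3461, 0.1555]
tool_rot: [0.347, -3.12, 0.003]
ft_force: [-0.9, 0.3, 0.1]
grip_width: 1.001
grip_force: 0.0
```

Call:
send_rows(
  motion=[
    {"claw": 0, "slide": [0, 0, 0], "delta_rot": [0, 0, 0]},
    {"claw": -0.4, "slide": [0, 0, 0], "delta_rot": [0, 0, 0]},
    {"claw": -1, "slide": [0, 0, 0], "delta_rot": [0, 0, 0]},
    {"claw": -1, "slide": [0, 0, 0], "delta_rot": [0, 0, 0]},
    {"claw": -1, "slide": [0, 0, 0], "delta_rot": [0, 0, 0]},
  ],
  grip_force=45,
)

```text
time: 5.55
position: [0.5589, 0.3472, 0.1575]
tool_rot: [-0.348, 3.122, 0.0]
ft_force: [1.3, -0.0, 0.0]
grip_width: 0.631
grip_force: 0.0
```

Call:
send_rows(
  motion=[
    {"claw": -1, "slide": [0, 0, 0], "delta_rot": [0, 0, 0]},
    {"claw": -1, "slide": [0, 0, 0], "delta_rot": [0, 0, 0]},
    {"claw": -1, "slide": [0, 0, 0], "delta_rot": [0, 0, 0]},
    {"claw": -1, "slide": [0, 0, 0], "delta_rot": [0, 0, 0]},
  ],
)

```text
time: 5.95
position: [0.5588, 0.347, 0.157]
tool_rot: [0.348, -3.122, 0.0]
ft_force: [0.4, 1.2, 0.2]
grip_width: 0.262
grip_force: 0.0
```

```bash
python3 - <<'E'
from h import *
s,q,r,y=st();print(q,y,s["joint_positions"],s["ft_force"],s["torque"],s["grip_width"]*87,s["grip_force"])
E
```

```text
[0.5587592  0.34703768 0.15695918] -2.919362908354113 [ 0.23880432  0.74847407 -1.26456484  1.50875771  0.71714244  1.41090192
  0.73034178] [0.35522676 1.20811851 0.23569422] [ 0.08878199 -0.12127203 -0.04658321] 22.830087296052344 0.0
```

Call:
send_rows(
  motion=[
    {"claw": -1, "slide": [0, 0, 0], "delta_rot": [0, 0, 0]},
    {"claw": -1, "slide": [0, 0, 0], "delta_rot": [0, 0, 0]},
    {"claw": -1, "slide": [0, 0, 0], "delta_rot": [0, 0, 0]},
    {"claw": -1, "slide": [0, 0, 0], "delta_rot": [0, 0, 0]},
    {"claw": -1, "slide": [0, 0, 0], "delta_rot": [0, 0, 0]},
  ],
)

```text
time: 6.45
position: [0.5589, 0.3466, 0.157]
tool_rot: [0.348, -3.122, 0.001]
ft_force: [-0.1, -1.4, 1.8]
grip_width: 0.109
grip_force: 45.0
```

Call:
send_rows(
  motion=[
    {"claw": -1, "slide": [0, 0, 0], "delta_rot": [0, 0, 0.1]},
    {"claw": -1, "slide": [0, 0, 0], "delta_rot": [0, 0, 0.2]},
    {"claw": -1, "slide": [0, 0, 0], "delta_rot": [0, 0, 0.3]},
    {"claw": -1, "slide": [0, 0, 0], "delta_rot": [0, 0, 0.4]},
    {"claw": -1, "slide": [0, 0, 0], "delta_rot": [0, 0, 0.5]},
  ],
)

```text
time: 6.95
position: [0.5589, 0.3463, 0.157]
tool_rot: [0.441, 3.11, -0.002]
ft_force: [-0.7, -3.7, 1.2]
grip_width: 0.11
grip_force: 45.0
```

```bash
python3 - <<'E'
from h import *
s,q,r,y=st();print(q,y,s["joint_positions"],s["ft_force"],s["torque"],s["grip_width"]*87,s["grip_force"])
E
```

```text
[0.55888004 0.34628631 0.15696858] 2.859676360652846 [ 0.20318899  0.68666878 -1.1736999   1.5099322   0.63984878  1.37314246
  0.27216047] [-0.72390379 -3.67502725  1.18094174] [-0.55572659 -0.06477317  0.16333769] 9.553664590992309 44.996651373803616
```

Call:
send_rows(
  motion=[
    {"claw": -1, "slide": [0, 0, 0], "delta_rot": [0, 0, 0.12]},
    {"claw": -1, "slide": [0, 0, 0], "delta_rot": [0, 0, 0.24]},
    {"claw": -1, "slide": [0, 0, 0], "delta_rot": [0, 0, 0.36]},
    {"claw": -1, "slide": [0, 0, 0], "delta_rot": [0, 0, 0.48]},
    {"claw": -1, "slide": [0, 0, 0], "delta_rot": [0, 0, 0.6]},
  ],
)

```text
time: 7.45
position: [0.5587, 0.346, 0.157]
tool_rot: [1.342, 2.84, -0.004]
ft_force: [-2.6, -3.8, 1.6]
grip_width: 0.11
grip_force: 45.0
```

Call:
send_rows(
  motion=[
    {"claw": -1, "slide": [0, 0, 0], "delta_rot": [0, 0, 0.12]},
    {"claw": -1, "slide": [0, 0, 0], "delta_rot": [0, 0, 0.24]},
    {"claw": -1, "slide": [0, 0, 0], "delta_rot": [0, 0, 0.36]},
    {"claw": -1, "slide": [0, 0, 0], "delta_rot": [0, 0, 0.48]},
    {"claw": -1, "slide": [0, 0, 0], "delta_rot": [0, 0, 0.6]},
  ],
)

```text
time: 7.95
position: [0.5583, 0.3458, 0.1569]
tool_rot: [2.12, 2.316, -0.005]
ft_force: [-2.0, -4.8, 2.4]
grip_width: 0.111
grip_force: 45.0
```

```bash
python3 - <<'E'
from h import *
s,q,r,y=st();print(q,y,s["joint_positions"],s["ft_force"],s["torque"],s["grip_width"]*87,s["grip_force"])
E
```

```text
[0.55829341 0.3458071  0.15694318] 1.6590843245933213 [ 0.08462917  0.56487744 -0.94369834  1.5142185   0.46726315  1.3047048
 -0.82206227] [-2.03846356 -4.79514637  2.43623906] [-0.93499238  0.27609093  0.16036537] 9.64392643975598 44.99567264690995
```

Call:
send_rows(
  motion=[
    {"claw": -1, "slide": [0, 0, 0], "delta_rot": [0, 0, 0.12]},
    {"claw": -1, "slide": [0, 0, 0], "delta_rot": [0, 0, 0.24]},
    {"claw": -1, "slide": [0, 0, 0], "delta_rot": [0, 0, 0.36]},
    {"claw": -1, "slide": [0, 0, 0], "delta_rot": [0, 0, 0.48]},
    {"claw": -1, "slide": [0, 0, 0], "delta_rot": [0, 0, 0.6]},
  ],
)

```text
time: 8.45
position: [0.5579, 0.3459, 0.1569]
tool_rot: [2.71, 1.587, -0.005]
ft_force: [-2.8, -4.4, 2.9]
grip_width: 0.112
grip_force: 45.0
```

Call:
send_rows(
  motion=[
    {"claw": -1, "slide": [0, 0, 0], "delta_rot": [0, 0, 0.12]},
    {"claw": -1, "slide": [0, 0, 0], "delta_rot": [0, 0, 0.24]},
    {"claw": -1, "slide": [0, 0, 0], "delta_rot": [0, 0, 0.36]},
    {"claw": -1, "slide": [0, 0, 0], "delta_rot": [0, 0, 0.48]},
    {"claw": -1, "slide": [0, 0, 0], "delta_rot": [0, 0, 0.6]},
  ],
)

```text
time: 8.95
position: [0.5576, 0.3462, 0.157]
tool_rot: [3.057, 0.715, -0.004]
ft_force: [-2.7, -4.4, 2.7]
grip_width: 0.111
grip_force: 45.0
```

```bash
python3 - <<'E'
from h import *
s,q,r,y=st();print(q,y,s["joint_positions"],s["ft_force"],s["torque"],s["grip_width"]*87,s["grip_force"])
E
```

```text
[0.55758742 0.34617744 0.15695183] 0.45979777129488736 [-0.06067026  0.48406098 -0.71636165  1.51974382  0.32702272  1.26393152
 -1.93143754] [-2.68101751 -4.40819147  2.70847039] [-0.8914518   0.68457325  0.25650395] 9.68154721744288 44.99562755227089
```

Call:
send_rows(
  motion=[
    {"claw": -1, "slide": [0, 0, 0], "delta_rot": [0, 0, 0.1]},
    {"claw": -1, "slide": [0, 0, 0], "delta_rot": [0, 0, 0.2]},
    {"claw": -1, "slide": [0, 0, 0], "delta_rot": [0, 0, 0.3]},
    {"claw": -1, "slide": [0, 0, 0], "delta_rot": [0, 0, 0.3]},
    {"claw": -1, "slide": [0, 0, 0], "delta_rot": [0, 0, 0.3]},
  ],
)

```text
time: 9.45
position: [0.5575, 0.3463, 0.1569]
tool_rot: [3.129, 0.258, -0.004]
ft_force: [-4.0, -3.7, 2.9]
grip_width: 0.108
grip_force: 45.0
```

```bash
python3 - <<'E'
from h import *
s,q,r,y=st();print(q,y,s["joint_positions"],s["torque"])
E
```

```text
[0.55752851 0.3463418  0.15692851] 0.16477441731178086 [-0.09790812  0.46953854 -0.66241973  1.5211096   0.29736878  1.25677152
 -2.20701461] [-0.80594951  0.76750023 -0.018857  ]
```

Call:
send_rows(
  motion=[
    {"claw": 1, "slide": [0, 0, 0], "delta_rot": [0, 0, 0.3]},
    {"claw": 1, "slide": [0, 0, 0], "delta_rot": [0, 0, 0]},
    {"claw": 1, "slide": [0, 0, 0], "delta_rot": [0, 0, 0]},
    {"claw": 1, "slide": [0, 0, 0], "delta_rot": [0, 0, 0]},
    {"claw": 1, "slide": [0, 0, 0], "delta_rot": [0, 0, 0]},
  ],
)

```text
time: 9.95
position: [0.5587, 0.3473, 0.157]
tool_rot: [-3.131, -0.255, 0.0]
ft_force: [0.9, 0.3, -0.2]
grip_width: 0.476
grip_force: 0.0
```

Call:
send_rows(
  motion=[
    {"claw": 1, "slide": [0, 0, 0], "delta_rot": [0, 0, 0]},
    {"claw": 1, "slide": [0, 0, 0], "delta_rot": [0, 0, -0.14]},
    {"claw": 1, "slide": [0, 0, 0], "delta_rot": [0, 0, -0.28]},
    {"claw": 1, "slide": [0, 0, 0], "delta_rot": [0, 0, -0.42]},
    {"claw": 1, "slide": [0, 0, 0], "delta_rot": [0, 0, -0.56]},
  ],
)

```text
time: 10.45
position: [0.5588, 0.3471, 0.157]
tool_rot: [2.935, 1.12, 0.0]
ft_force: [0.0, -0.3, -0.4]
grip_width: 0.938
grip_force: 0.0
```

Call:
send_rows(
  motion=[
    {"claw": 1, "slide": [0, 0, 0], "delta_rot": [0, 0, -0.14]},
    {"claw": 1, "slide": [0, 0, 0], "delta_rot": [0, 0, -0.28]},
    {"claw": 1, "slide": [0, 0, 0], "delta_rot": [0, 0, -0.42]},
    {"claw": 1, "slide": [0, 0, 0], "delta_rot": [0, 0, -0.56]},
    {"claw": 1, "slide": [0, 0, 0], "delta_rot": [0, 0, -0.7]},
  ],
)

```text
time: 10.95
position: [0.5588, 0.347, 0.157]
tool_rot: [2.373, 2.058, 0.0]
ft_force: [0.1, 0.5, 0.8]
grip_width: 0.998
grip_force: 0.0
```

Call:
send_rows(
  motion=[
    {"claw": 1, "slide": [0, 0, 0], "delta_rot": [0, 0, -0.14]},
    {"claw": 1, "slide": [0, 0, 0], "delta_rot": [0, 0, -0.28]},
    {"claw": 1, "slide": [0, 0, 0], "delta_rot": [0, 0, -0.42]},
    {"claw": 1, "slide": [0, 0, 0], "delta_rot": [0, 0, -0.56]},
    {"claw": 1, "slide": [0, 0, 0], "delta_rot": [0, 0, -0.7]},
  ],
)

```text
time: 11.45
position: [0.5589, 0.347, 0.157]
tool_rot: [1.524, 2.747, 0.0]
ft_force: [-1.2, 0.5, -0.6]
grip_width: 0.998
grip_force: 0.0
```

Call:
send_rows(
  motion=[
    {"claw": 1, "slide": [0, 0, 0], "delta_rot": [0, 0, -0.14]},
    {"claw": 1, "slide": [0, 0, 0], "delta_rot": [0, 0, -0.28]},
    {"claw": 1, "slide": [0, 0, 0], "delta_rot": [0, 0, -0.42]},
    {"claw": 1, "slide": [0, 0, 0], "delta_rot": [0, 0, -0.56]},
    {"claw": 1, "slide": [0, 0, 0], "delta_rot": [0, 0, -0.7]},
  ],
)

```text
time: 11.95
position: [0.5589, 0.347, 0.157]
tool_rot: [0.49, 3.103, -0.0]
ft_force: [-0.3, 0.8, 0.2]
grip_width: 1.002
grip_force: 0.0
```

Call:
send_rows(
  motion=[
    {"claw": 0, "slide": [0, 0, 0], "delta_rot": [0, 0, -0.14]},
    {"claw": 0, "slide": [0, 0, 0], "delta_rot": [0, 0, -0.28]},
    {"claw": -0.3, "slide": [0, 0, 0], "delta_rot": [0, 0, -0.42]},
    {"claw": -0.4, "slide": [0, 0, 0], "delta_rot": [0, 0, -0.48]},
    {"claw": -0.4, "slide": [0, 0, 0], "delta_rot": [0, 0, -0.48]},
  ],
)

```text
time: 12.45
position: [0.5589, 0.347, 0.1567]
tool_rot: [0.253, -3.131, -0.001]
ft_force: [0.9, 0.4, -0.2]
grip_width: 0.634
grip_force: 0.0
```

```bash
python3 - <<'E'
from h import *
s,q,r,y=st();print(q,y,s["joint_positions"],s["torque"],s["grip_width"],s["ft_force"])
E
```

```text
[0.55888303 0.34697971 0.15672786] -2.980257315158028 [ 0.23355674  0.73828113 -1.24948907  1.50876458  0.70379247  1.40376624
  0.67746991] [ 0.04442622 -0.14119533 -0.01288784] 0.6338212688820107 [ 0.91377933  0.41724189 -0.15701454]
```

Call:
send_rows(
  motion=[
    {"claw": -1, "slide": [0, 0, 0], "delta_rot": [0, 0, 0]},
    {"claw": -1, "slide": [0, 0, 0], "delta_rot": [0, 0, 0]},
    {"claw": -1, "slide": [0, 0, 0], "delta_rot": [0, 0, 0]},
    {"claw": -1, "slide": [0, 0, 0], "delta_rot": [0, 0, 0]},
    {"claw": -1, "slide": [0, 0, 0], "delta_rot": [0, 0, 0]},
  ],
)

```text
time: 12.95
position: [0.5588, 0.3471, 0.1571]
tool_rot: [-0.254, 3.131, -0.0]
ft_force: [0.2, 0.6, 0.2]
grip_width: 0.171
grip_force: 0.0
```

Call:
send_rows(
  motion=[
    {"claw": -1, "slide": [0, 0, 0], "delta_rot": [0, 0, 0]},
    {"claw": -1, "slide": [0, 0, 0], "delta_rot": [0, 0, 0]},
    {"claw": -1, "slide": [0, 0, 0], "delta_rot": [0, 0, 0]},
    {"claw": -1, "slide": [0, 0, 0], "delta_rot": [0, 0, 0]},
    {"claw": -1, "slide": [0, 0, 0], "delta_rot": [0, 0, 0]},
  ],
)

```text
time: 13.45
position: [0.5589, 0.3466, 0.157]
tool_rot: [0.254, -3.131, 0.001]
ft_force: [-0.5, -3.4, 2.1]
grip_width: 0.109
grip_force: 45.0
```

Call:
send_rows(
  motion=[
    {"claw": -1, "slide": [0, 0, 0], "delta_rot": [0, 0, 0.12]},
    {"claw": -1, "slide": [0, 0, 0], "delta_rot": [0, 0, 0.24]},
    {"claw": -1, "slide": [0, 0, 0], "delta_rot": [0, 0, 0.36]},
    {"claw": -1, "slide": [0, 0, 0], "delta_rot": [0, 0, 0.48]},
    {"claw": -1, "slide": [0, 0, 0], "delta_rot": [0, 0, 0.6]},
  ],
)

```text
time: 13.95
position: [0.5588, 0.3462, 0.157]
tool_rot: [0.69, 3.065, -0.003]
ft_force: [-0.7, -3.7, 2.9]
grip_width: 0.11
grip_force: 45.0
```

```bash
python3 - <<'E'
from h import *
s,q,r,y=st();print(q,y,s["joint_positions"],s["torque"],s["grip_width"],s["ft_force"])
E
```

```text
[0.55882507 0.34620625 0.15702509] 2.698988326790819 [ 0.1876089   0.66512915 -1.13895184  1.5104157   0.61148455  1.36041216
  0.12850295] [-0.7647928   0.04079681  0.23094187] 0.11041799928928706 [-0.65869875 -3.73353243  2.8654996 ]
```

Call:
send_rows(
  motion=[
    {"claw": -1, "slide": [0, 0, 0], "delta_rot": [0, 0, 0.1]},
    {"claw": -1, "slide": [0, 0, 0], "delta_rot": [0, 0, 0.2]},
    {"claw": -1, "slide": [0, 0, 0], "delta_rot": [0, 0, 0.28]},
    {"claw": -1, "slide": [0, 0, 0], "delta_rot": [0, 0, 0.33]},
    {"claw": -1, "slide": [0, 0, 0], "delta_rot": [0, 0, 0.36]},
  ],
)

```text
time: 14.45
position: [0.5587, 0.346, 0.157]
tool_rot: [1.222, 2.893, -0.004]
ft_force: [-2.0, -4.7, 4.0]
grip_width: 0.111
grip_force: 45.0
```

```bash
python3 - <<'E'
from h import *
s,q,r,y=st();print(y,s["torque"],s["grip_width"],s["ft_force"])
E
```

```text
2.3423309667989938 [-1.07012593  0.20790858  0.25600442] 0.1108239098063645 [-1.9701154  -4.71030403  3.99478087]
```

Call:
send_rows(
  motion=[
    {"claw": -1, "slide": [0, 0, 0], "delta_rot": [0, 0, 0.02]},
    {"claw": -1, "slide": [0, 0, 0], "delta_rot": [0, 0, 0.04]},
    {"claw": -1, "slide": [0, 0, 0], "delta_rot": [0, 0, 0.06]},
    {"claw": -1, "slide": [0, 0, 0], "delta_rot": [0, 0, 0.08]},
    {"claw": -1, "slide": [0, 0, 0], "delta_rot": [0, 0, 0.08]},
  ],
)

```text
time: 14.95
position: [0.5587, 0.346, 0.157]
tool_rot: [1.332, 2.844, -0.004]
ft_force: [-1.9, -5.4, 4.4]
grip_width: 0.118
grip_force: 45.0
```

```bash
python3 - <<'E'
from h import *
s,q,r,y=st();print(y,s["torque"],s["grip_width"],s["ft_force"])
E
```

```text
2.2654624783359125 [-1.11694037  0.23559708  0.91193794] 0.1182467051165813 [-1.90461234 -5.44416943  4.40974056]
```

The moment jumped to 0.9 N m and the pads were forced apart near the expected stop angle, so the key is fully wound. Next I release it and go to the latch.

Call:
send_rows(
  motion=[
    {"claw": 1, "slide": [0, 0, 0], "delta_rot": [0, 0, 0]},
    {"claw": 1, "slide": [0, 0, 0], "delta_rot": [0, 0, 0]},
    {"claw": 1, "slide": [0, 0, 0], "delta_rot": [0, 0, 0]},
    {"claw": 1, "slide": [0, 0, 0], "delta_rot": [0, 0, 0]},
    {"claw": 1, "slide": [0, 0, 0], "delta_rot": [0, 0, 0]},
  ],
)

```text
time: 15.45
position: [0.5587, 0.3474, 0.157]
tool_rot: [-1.334, -2.844, -0.001]
ft_force: [0.8, 0.1, -0.5]
grip_width: 0.486
grip_force: 0.0
```

Call:
send_rows(
  motion=[
    {"claw": 1, "slide": [0, 0, -20], "delta_rot": [0, 0, 0]},
    {"claw": 1, "slide": [0, 0, -50], "delta_rot": [0, 0, 0]},
    {"claw": 1, "slide": [0, 0, -80], "delta_rot": [0, 0, 0]},
    {"claw": 1, "slide": [0, 0, -110], "delta_rot": [0, 0, 0]},
    {"claw": 1, "slide": [0, 0, -110], "delta_rot": [0, 0, 0]},
  ],
)

```text
time: 15.95
position: [0.5598, 0.3491, 0.2718]
tool_rot: [1.333, 2.841, 0.011]
ft_force: [0.3, 0.2, 0.3]
grip_width: 0.936
grip_force: 0.0
```

```bash
python3 - <<'E'
from h import *
s,q,r,y=st();print(q,y,s["joint_positions"],s["grip_width"])
# tab about (-.17,0) from refined key axis
print(go((.5585-.17*np.cos(.2305),.3465-.17*np.sin(.2305),.24),.2305+np.pi),go((.5585-.17*np.cos(.2305),.3465-.17*np.sin(.2305),.24),.2305))
E
```

```text
[0.55976784 0.34910795 0.27183888] 2.2639155127667907 [ 0.15231345  0.54503175 -1.10537291  1.36254784  0.48414281  1.51265347
 -0.22104363] 0.9362316291638497
slide [74.7, -155.0, 30.7] rot [0.007, 0.004, -1.108] slide [74.7, -155.0, 30.7] rot [0.005, -0.008, 2.033]
```

Call:
send_rows(
  motion=[
    {"claw": 1, "slide": [15, -31, 0], "delta_rot": [0, 0, -0.14]},
    {"claw": 1, "slide": [30, -62, 0], "delta_rot": [0, 0, -0.28]},
    {"claw": 1, "slide": [45, -93, 0], "delta_rot": [0, 0, -0.42]},
    {"claw": 1, "slide": [60, -124, 15], "delta_rot": [0, 0, -0.56]},
    {"claw": 1, "slide": [75, -155, 30], "delta_rot": [0, 0, -0.7]},
  ],
)

```text
time: 16.45
position: [0.3917, 0.3063, 0.2366]
tool_rot: [-0.281, -3.126, -0.002]
ft_force: [-1.2, -0.2, 2.1]
grip_width: 1.001
grip_force: 0.0
```

Call:
send_rows(
  motion=[
    {"claw": 1, "slide": [0, 0, 0], "delta_rot": [0, 0, -0.14]},
    {"claw": 1, "slide": [0, 0, 0], "delta_rot": [0, 0, -0.28]},
    {"claw": 1, "slide": [0, 0, 0], "delta_rot": [0, 0, -0.4]},
    {"claw": 1, "slide": [0, 0, 0], "delta_rot": [0, 0, -0.4]},
    {"claw": 1, "slide": [0, 0, 0], "delta_rot": [0, 0, -0.4]},
  ],
)

```text
time: 16.95
position: [0.3933, 0.3062, 0.2379]
tool_rot: [0.331, -3.124, 0.0]
ft_force: [-1.0, 0.1, -0.3]
grip_width: 1.001
grip_force: 0.0
```

```bash
python3 - <<'E'
from h import *
from fit import fish,loc
import cv2
i=ctrl.get_image("wrist");np.savez("w2.npz",f=i["fx"],cx=i["cx"],cy=i["cy"],pose=i["pose"])
p=[.5585,.3465,.2305,.0544]
for l in[(-.158,0,.13),(-.182,0,.13),(-.22,0,.093),("n",-.046,.013),("n",.046,.013)]:print(l,fish("w2",loc(p,l)).round(1))
u,v=fish("w2",loc(p,(-.17,0,.13))).astype(int);u0,v0=max(u-60,0),max(v-50,0);print(u0,v0)
cv2.imwrite("pics/w2c.png",cv2.resize(i["color"][v0:v0+100,u0:u0+130],None,fx=6,fy=6,interpolation=3))
s,q,r,y=st();print(q,y,s["joint_positions"])
print(go(loc(p,(-.17,0,.119)),.2305+np.pi))
E
```

```text
(-0.158, 0, 0.13) [257.6 210.8]
(-0.182, 0, 0.13) [257.2 183.8]
(-0.22, 0, 0.093) [256.2 136.6]
('n', -0.046, 0.013) [218.8 144.2]
('n', 0.046, 0.013) [293.7 142.8]
197 147
[0.39331956 0.30626439 0.23797207] -2.9297984191604733 [ 0.58079647  0.13841056 -1.3645891   1.79421778  0.13938939  1.32145979
  0.96609083]
slide [-0.0, 1.4, 119.0] rot [0.0, -0.0, -0.019]
```

View pics/w2c.png

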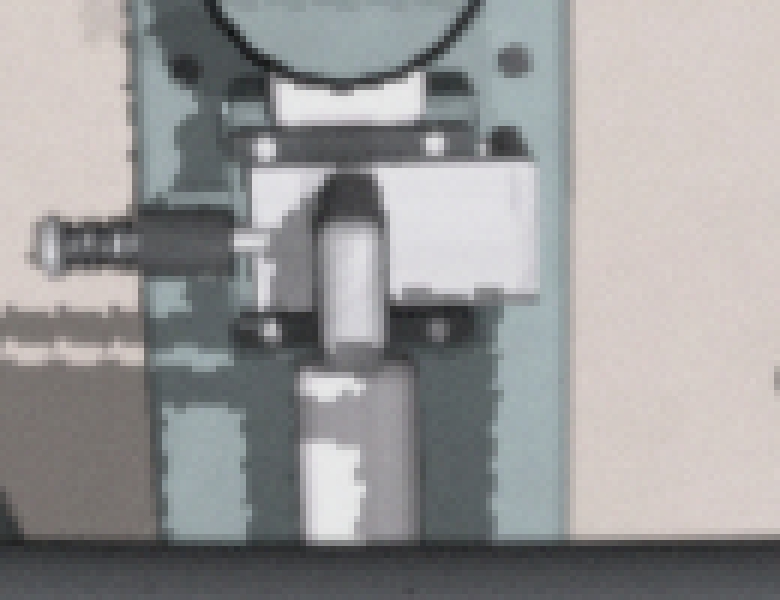

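The tab's top face is at crop (325–385, 215–355), which puts its centre about 1–1.5 mm from the prediction. The phone and dish are clear of the fingers, so I descend.

Call:
send_rows(
  motion=[
    {"claw": 1, "slide": [1, 0.5, 35], "delta_rot": [0, 0, -0.02]},
    {"claw": 1, "slide": [1, 0.5, 70], "delta_rot": [0, 0, -0.02]},
    {"claw": 1, "slide": [1, 0.5, 100], "delta_rot": [0, 0, -0.02]},
    {"claw": 0.3, "slide": [1, 0.5, 118], "delta_rot": [0, 0, -0.02]},
    {"claw": 0, "slide": [1, 0.5, 118], "delta_rot": [0, 0, -0.02]},
  ],
)

```text
time: 17.5
position: [0.3905, 0.3056, 0.1177]
tool_rot: [0.365, -3.115, 0.001]
ft_force: [-0.4, 0.5, -0.3]
grip_width: 0.893
grip_force: 0.0
```

Call:
send_rows(
  motion=[
    {"claw": -1, "slide": [0, 0, 0], "delta_rot": [0, 0, 0]},
    {"claw": -1, "slide": [0, 0, 0], "delta_rot": [0, 0, 0]},
    {"claw": -1, "slide": [0, 0, 0], "delta_rot": [0, 0, 0]},
    {"claw": -1, "slide": [0, 0, 0], "delta_rot": [0, 0, 0]},
    {"claw": -1, "slide": [0, 0, 0], "delta_rot": [0, 0, 0]},
  ],
  grip_force=40,
)

```text
time: 18.0
position: [0.3928, 0.3066, 0.1208]
tool_rot: [-0.366, 3.119, 0.0]
ft_force: [0.3, -0.8, 0.4]
grip_width: 0.449
grip_force: 0.0
```

Call:
send_rows(
  motion=[
    {"claw": -1, "slide": [0, 0, 0], "delta_rot": [0, 0, 0]},
    {"claw": -1, "slide": [0, 0, 0], "delta_rot": [0, 0, 0]},
    {"claw": -1, "slide": [0, 0, 0], "delta_rot": [0, 0, 0]},
    {"claw": -1, "slide": [0, 0, 0], "delta_rot": [0, 0, 0]},
    {"claw": -1, "slide": [0, 0, 0], "delta_rot": [0, 0, 0]},
  ],
)

```text
time: 18.5
position: [0.3924, 0.3064, 0.1202]
tool_rot: [0.367, -3.12, 0.0]
ft_force: [-1.1, -0.6, 0.0]
grip_width: 0.116
grip_force: 40.0
```

Call:
send_rows(
  motion=[
    {"claw": -1, "slide": [0, 2, 0], "delta_rot": [0, 0, 0]},
    {"claw": -1, "slide": [0, 4.5, 0], "delta_rot": [0, 0, 0]},
    {"claw": -1, "slide": [0, 7, 0], "delta_rot": [0, 0, 0]},
    {"claw": -1, "slide": [0, 9.5, 0], "delta_rot": [0, 0, 0]},
    {"claw": -1, "slide": [0, 11.5, 0], "delta_rot": [0, 0, 0]},
  ],
)

```text
time: 19.0
position: [0.3903, 0.3159, 0.1201]
tool_rot: [0.364, -3.12, 0.006]
ft_force: [0.8, -6.9, 4.6]
grip_width: 0.111
grip_force: 40.0
```

```bash
python3 - <<'E'
from h import *
s,q,r,y=st();print(q,y,s["joint_positions"],s["ft_force"],s["torque"],s["grip_width"],(q-[.3924,.3064,.1202])@[-np.sin(.2305),np.cos(.2305),0])
for t in np.linspace(.06,.42,7):
    a=np.hypot(.17,.045);b=np.arctan2(.045,.17)+t;print(t.round(3),"x",round((-.17+a*np.cos(b))*1000,1),"z",round((.045-a*np.sin(b))*1000,1))
E
```

```text
[0.39026724 0.31593206 0.12005605] -2.9090040250746796 [ 0.35711425  0.32919471 -1.23013787  1.92918074  0.34706944  1.12615289
  0.79283517] [ 0.80938941 -6.89094555  4.58321997] [-1.65247005 -0.34714339 -0.27135016] 0.11073840766724806 0.009767221779562182
0.06 x -3.0 z -10.1
0.12 x -6.6 z -20.0
0.18 x -10.8 z -29.7
0.24 x -15.6 z -39.1
0.3 x -20.9 z -48.2
0.36 x -26.7 z -57.0
0.42 x -33.1 z -65.4
```

Call:
send_rows(
  motion=[
    {"claw": -1, "slide": [0, 1.5, 0], "delta_rot": [0, 0, 0]},
    {"claw": -1, "slide": [0, 1.5, 0], "delta_rot": [0, 0, 0]},
    {"claw": -1, "slide": [-0.9, 1.5, -3.4], "delta_rot": [0, 0.02, 0]},
    {"claw": -1, "slide": [-1.9, 1.5, -6.8], "delta_rot": [0, 0.04, 0]},
    {"claw": -1, "slide": [-1.9, 1.5, -6.8], "delta_rot": [0, 0.04, 0]},
  ],
)

```text
time: 19.5
position: [0.392, 0.3172, 0.1264]
tool_rot: [0.357, -3.079, 0.013]
ft_force: [2.0, -6.6, -1.0]
grip_width: 0.115
grip_force: 40.0
```

```bash
python3 - <<'E'
from h import *
s,q,r,y=st();print(q,s["joint_positions"],s["ft_force"],s["torque"],s["grip_width"],(q-[.3924,.3064,.1202])@[-np.sin(.2305),np.cos(.2305),0])
E
```

```text
[0.39198438 0.31722053 0.126405  ] [ 0.33530969  0.36406491 -1.21530372  1.88879793  0.34480758  1.18132151
  0.7963657 ] [ 2.04325297 -6.5842959  -1.03138829] [-1.43447218 -0.65031341 -0.37875109] 0.1147971042267172 0.01062930390108873
```

Call:
send_rows(
  motion=[
    {"claw": -1, "slide": [-1.9, 0, -6.8], "delta_rot": [0, 0.04, 0]},
    {"claw": -1, "slide": [-4.1, 0, -13.4], "delta_rot": [0, 0.08, 0]},
    {"claw": -1, "slide": [-6.6, 0, -20], "delta_rot": [0, 0.12, 0]},
    {"claw": -1, "slide": [-9.3, 0, -26.5], "delta_rot": [0, 0.16, 0]},
    {"claw": -1, "slide": [-11.6, 0, -31.3], "delta_rot": [0, 0.19, 0]},
  ],
)

```text
time: 20.0
position: [0.4044, 0.3202, 0.1572]
tool_rot: [0.336, -2.89, 0.046]
ft_force: [0.2, -6.5, -0.8]
grip_width: 0.11
grip_force: 40.0
```

```bash
python3 - <<'E'
from h import *
s,q,r,y=st();print(q,s["joint_positions"],s["ft_force"],s["torque"],s["grip_width"],(q-[.3924,.3064,.1202])@[-np.sin(.2305),np.cos(.2305),0],r.as_matrix()[:,2])
E
```

```text
[0.4044019  0.32015078 0.15717146] [ 0.24010841  0.51390412 -1.15193813  1.6961271   0.32786573  1.42977768
  0.81807057] [ 0.15945157 -6.48766904 -0.769818  ] [-1.44258633 -0.60487153 -0.06524073] 0.1102018989153745 0.010645093201575707 [-0.2244007  -0.05760692 -0.97279277]
```

Rising freely, so I repeat the same move for the second half.

Call:
send_rows(
  motion=[
    {"claw": -1, "slide": [-1.9, 0, -6.8], "delta_rot": [0, 0.04, 0]},
    {"claw": -1, "slide": [-4.1, 0, -13.4], "delta_rot": [0, 0.08, 0]},
    {"claw": -1, "slide": [-6.6, 0, -20], "delta_rot": [0, 0.12, 0]},
    {"claw": -1, "slide": [-9.3, 0, -26.5], "delta_rot": [0, 0.16, 0]},
    {"claw": -1, "slide": [-11.6, 0, -31.3], "delta_rot": [0, 0.19, 0]},
  ],
)

```text
time: 20.5
position: [0.4222, 0.3246, 0.185]
tool_rot: [0.314, -2.702, 0.075]
ft_force: [-1.2, -6.7, 1.1]
grip_width: 0.112
grip_force: 40.0
```

Call:
send_rows(
  motion=[
    {"claw": -1, "slide": [0, 0, 0], "delta_rot": [0, 0, 0]},
    {"claw": -1, "slide": [0, 0, 0], "delta_rot": [0, 0, 0]},
    {"claw": -1, "slide": [0, 0, 0], "delta_rot": [0, 0, 0]},
  ],
)

```text
time: 20.8
position: [0.422, 0.3246, 0.1848]
tool_rot: [0.315, -2.703, 0.075]
ft_force: [-0.5, -6.2, 1.7]
grip_width: 0.113
grip_force: 40.0
```

```bash
python3 - <<'E'
from h import *
import cv2
s,q,r,y=st();print(q,s["joint_positions"],s["ft_force"],s["grip_width"],s["grip_force"],r.as_matrix()[:,2])
x=(q-[.5585,.3465,.075])@[np.cos(.2305),np.sin(.2305),0];z=q[2]-.075
t=np.arctan2(z,-x)-np.arctan2(.045,.17);print("theta",t,"socket rise",171*(np.sin(t-.1055)+np.sin(.1055)))
i=ctrl.get_image("side")["color"];cv2.imwrite("pics/s2.png",cv2.resize(i[110:240,150:320],None,fx=4,fy=4,interpolation=3))
E
```

```text
[0.42197088 0.32464812 0.18478972] [ 0.13904774  0.65755025 -1.09112486  1.49347818  0.30428991  1.66229781
  0.82532378] [-0.46439535 -6.1689314   1.74434849] 0.1129895013299753 40.00016926322132 [-0.39780458 -0.09922966 -0.91208826]
theta 0.4135834012984091 socket rise 69.85986769330285
```

View pics/s2.png

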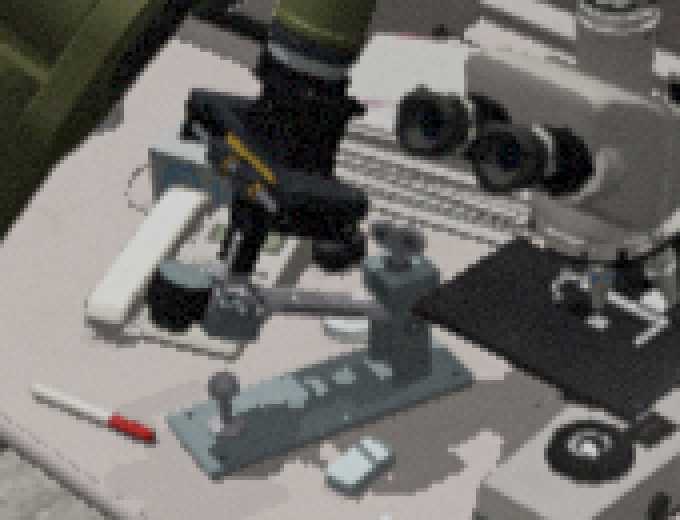

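The side view shows the head (180,290) and housing (235,310) raised clear above the ball (222,385). The gripper holds the tab, the wing stands turned on the pillar, and the bystanders are in place. I'm handing it in.

```bash
python3 -c "
from bench import ctrl
print(ctrl.close_job())"
```

```text
the job is handed in; nothing more can be done
None
```

The spring was wound to its stop, then the latch pulled and the head lifted about 7 cm; the gripper still holds it by the tab, and the job was handed in at about 21 s.

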